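# Tare the dispensary balance and print the zero ticket

## Robot

A 7-joint arm with a two-finger parallel gripper is mounted at the origin on the work surface. World frame = base frame: x ahead of the robot, y to its left, z up, the work surface at z = 0. Lengths are in m, angles in rad, forces in N, time in s.
With the tool pointing down it reaches from about 0.425 to 1.025 m from the base axis. Payload 9.4 kg.
Tool frame: the origin (TCP) lies midway between the tips of the shut fingers; the grasp point (between the pads) lies 19 mm behind it; z points along the fingers, y is the line along which they close (so a half turn about z gives the same grasp; the last joint's range is limited). The gripper opens to 85 mm and grips with 20 to 120 N. Pads are 22 mm wide; open, the fingers measure 114 mm over their backs; the gripper's body (76 mm by 85 mm) begins 54 mm behind the grasp point. The pads swing forward as they close: fully open they stand 13 mm farther back than shut.
Start: joints at [-1.186, 0.599, -0.003, 1.599, 0.002, 0.943, -0.08], TCP at [0.323, 0.649, 0.231] pointing down, gripper open.
Joint ranges: [-2.57, 2.57], [-0.35, 1.97], [-1.29, 1.29], [0.11, 2.56], [-1.05, 4.19], [0.11, 1.86], [-2.63, 2.63]. Speed limits (rad/s): [2.22, 2.22, 3.01, 3.01, 3.14, 3.14, 3.14].

## Interface

Orientations are given as [roll, pitch, yaw] about the fixed x, y, z axes, in that order (R = Rz(yaw) Ry(pitch) Rx(roll)).
In Python, from bench import r gives the robot as it stands. The module is installed in compiled form; this text tells all that it offers.
- The arm moves only by the shell command python3 -m jog 'ROWS'. ROWS is a JSON object of lists of equal length, an entry for each row: "gripper": the opening in per cent of the stroke, from 0 (shut) to 100 (fully open); "delta_pos": the shift along the tool's x, y, z as a fraction of full scale, a list of three; "angular": the turn, a rotation vector about the tool's x, y, z as a fraction of full scale, a list of three. A call has exactly 10 rows; each row shifts and turns the commanded pose from where the row before left it, along the tool's axes as they then stand; what a row does not reach is not made up. Full scale, the value 1, is 0.04 m for a shift and 2 rad for a turn. A row lasts 1/8 s, in which the tool goes at most 62.5 mm and 10.7 degrees, less where a joint would pass 70% of its speed; a pose out of reach is approached as far as the arm can. A call with a number of a shift or a turn outside -1 to 1 is refused whole. A call with a gripper value outside its range is refused whole. The fingers move at their own pace and stop on an object; the grip force is fixed at half the most. Time passes only in rows, so rows that do not move let the fingers close, or fill a call up. It gives the time, the measured TCP pose, the force, the opening and the grip force at its end, in the units of the state.
- r.sense(): the state, without advancing time (a new reading comes with each control period).
- r.read_camera(name): name is "side" or "top" or "wrist"; returns the picture (400x640x3 uint8, blue, green, red); there is no depth.
- r.get_calibration(name): a dict with "fx", "fy", "cx", "cy" (pixels), "R" (3x3) and "t" (3): a world point X has camera coordinates R X + t. Camera axes: x right, y down, z forward; pixel columns grow to the right and rows downward; lengths in m; the calibration is good to about 2 mm. A picture is of the moment at which its call begins: read the wrist's pose just before it. get_calibration takes no time and is no camera call; for the wrist camera it gives the pose at the moment of the call.
- r.sign_off(): hands the job in; it is judged then, once.
The state is a dict: "time": time; "joint_positions": joint angles; "qvel": joint speeds; "joint_efforts": joint torques, N m; "position": TCP position; "tcp_rot": TCP orientation; "ft_force": force on the tool from outside, world axes, zero at the start; "moment": the same for the moment, N m; "grip_width": opening from 0.0 (shut) to 1.0 (fully open); "gripper_force": force on a finger pad.
Only numpy, scipy, OpenCV 4.12 (cv2) and the standard library are available. Lean on these libraries where they do the work, as an engineer would, in place of code of your own. Each camera call takes 0.05 s, during which the arm holds its last target. There are 200 camera calls.

## Task

Get the dispensary balance ready for weighing by tapping three keys in this order: the balance's power key (the round one at the left end of its key row), its tare key (the long bar at the right end), which zeroes out the empty steel bowl on the pan, then the print key on the ticket printer beside it (the large bar, not the small round feed key), which records the zero. Tap each gently with the fingertips, well down, and let it come back up before the next. Press no other key, keep off the pan and the bowl, leave everything else where it stands, and finish with the hand clear.

Things in the scene. Friction and masses are not known exactly. Their poses are not given: they have to be found in the camera images.
- balance: Bench balance, cream housing, fixed, 300 (x) by 210 (y) mm, rear 60 mm high, pan top 74 mm. Origin: centre of its underside; -x is the front, y the operator's left. It stands left or right of the printer. On its grey sloping front panel, one row of keys at x -122 mm: power y +74, mode +34, unit +2, tare -55 mm; tops about 45 mm high. Display window behind them.
- pan: Round steel weighing pan, 150 mm across and 6 mm thick, on the rear of the balance; not to be touched. Origin: centre of its underside, 68 mm above the worktop, at x +60 mm in the balance's frame.
- printer: Ticket printer, grey, fixed, 180 (x) by 116 (y) mm, 60 mm high from x -17 mm on; rounded roll cover (x +12 to +80 mm) 82 mm high. Origin: centre of its underside; -x is the front, y the operator's left. On its dark sloping front panel two keys at x -56 mm: print (wide bar) y +20, feed (small disc) y -36 mm; tops about 46 mm high.
- power_key (a joint): Spring key, travel 5 mm, 7 mm proud of its panel. Joint: 0 m up, grows as pressed, 0.005 m at the hard stop; it starts to give at 1 N, needs 3.5 N at half travel and 6 N at the stop, and springs back up by itself. Made for light taps: a push of 25 N is too rough. Power: round, 20 mm across.
- power_key_top (a point): Point at the centre of the top face of the power key (moves with it). Its z is the panel's normal: the panel slopes 10 degrees, rising away from the operator, so the top face is nearly level.
- tare_key (a joint): Spring key, travel 5 mm, 7 mm proud of its panel. Joint: 0 m up, grows as pressed, 0.005 m at the hard stop; it starts to give at 1 N, needs 3.5 N at half travel and 6 N at the stop, and springs back up by itself. Made for light taps: a push of 25 N is too rough. Tare: bar, 20 (front to back) by 50 mm.
- tare_key_top (a point): Point at the centre of the top face of the tare key (moves with it). Its z is the panel's normal: the panel slopes 10 degrees, rising away from the operator, so the top face is nearly level.
- print_key (a joint): Spring key, travel 5 mm, 7 mm proud of its panel. Joint: 0 m up, grows as pressed, 0.005 m at the hard stop; it starts to give at 1 N, needs 3.5 N at half travel and 6 N at the stop, and springs back up by itself. Made for light taps: a push of 25 N is too rough. Print: bar on the printer, 20 (front to back) by 40 mm.
- print_key_top (a point): Point at the centre of the top face of the print key (moves with it). Its z is the panel's normal: the panel slopes 10 degrees, rising away from the operator, so the top face is nearly level.
- mode_key (a joint): Spring key, travel 5 mm, 7 mm proud of its panel. Joint: 0 m up, grows as pressed, 0.005 m at the hard stop; it starts to give at 1 N, needs 3.5 N at half travel and 6 N at the stop, and springs back up by itself. Made for light taps: a push of 25 N is too rough. Mode: 16 by 20 mm, second from the left in the balance's row; not to be pressed.
- unit_key (a joint): Spring key, travel 5 mm, 7 mm proud of its panel. Joint: 0 m up, grows as pressed, 0.005 m at the hard stop; it starts to give at 1 N, needs 3.5 N at half travel and 6 N at the stop, and springs back up by itself. Made for light taps: a push of 25 N is too rough. Unit: 16 by 20 mm, third from the left in the balance's row; not to be pressed.
- feed_key (a joint): Spring key, travel 5 mm, 7 mm proud of its panel. Joint: 0 m up, grows as pressed, 0.005 m at the hard stop; it starts to give at 1 N, needs 3.5 N at half travel and 6 N at the stop, and springs back up by itself. Made for light taps: a push of 25 N is too rough. Feed: round, 14 mm across, on the printer; not to be pressed.
- bowl: Empty steel weighing bowl, 92 mm across the rim, 32 mm high, 120 g or so, loose in about the middle of the pan. Origin: centre of its underside, 74 mm above the worktop.
- jar: White ointment jar, 52 mm across, 44 mm high, standing loose at the left, nearer the robot than the bottle. Origin: centre of its underside.
- bottle: Amber medicine bottle, 56 mm across, 100 mm high, standing loose at the left. Origin: centre of its underside.
- weight: Steel check weight with a knob, 36 mm across, 52 mm high, standing loose at the right. Origin: centre of its underside.

How it is judged:
By the outcome, as a careful person would: the job done as asked, in the order asked, and still so for the second after the job is handed in, with the robot touching nothing.
It also fails if it takes over 48 s, if anything falls off the work surface, if the arm or the gripper's body presses on something with over 40 N, if the wrist force passes 120 N, or if a joint passes its speed limit or range.

## Working session

There is one attempt and no reset: what is moved stays moved. The work goes in short steps, Python scripts to look and compute and a shell command to move; the robot and the scene stay as the last step left them, time stands still between calls to the robot, and variables do not carry over. Pictures are saved under pics/ and viewed, at most 10 in all, crops included, and the job is handed in when it is done.

```bash
mkdir -p pics
python3 - <<'E'
from bench import r
import cv2
s=r.sense();print(s['time'],s['position'],s['tcp_rot'],s['grip_width'],s['ft_force'])
for n in('top','side'):
    cv2.imwrite(f'pics/{n}0.png',r.read_camera(n));c=r.get_calibration(n);print(n,c)
E
```

```text
0.0 [0.3228438  0.6486248  0.23041517] [-3.14003677e+00  1.61728313e-04  2.67982736e+00] 1.0014929910352768 [-0.64815833  1.14925142  0.05491681]
top {'fx': 438.770631602924, 'fy': 438.770631602924, 'cx': 321.75755319718564, 'cy': 193.3294089233563, 'R': array([[-0.02018818, -0.99971949, -0.0123845 ],
       [-0.98533082,  0.02199406, -0.16923193],
       [ 0.16945684,  0.00878634, -0.98549844]]), 't': array([0.01631653, 0.57732776, 1.09323232])}
side {'fx': 361.92867941678554, 'fy': 361.92867941678554, 'cx': 323.1337470607994, 'cy': 200.80267124864412, 'R': array([[ 0.76158425, -0.6478172 ,  0.01795296],
       [-0.37943049, -0.46818013, -0.79802247],
       [ 0.5253779 ,  0.60094945, -0.60236021]]), 't': array([-0.43461336,  0.29636237,  0.59956975])}
```

View pics/top0.png

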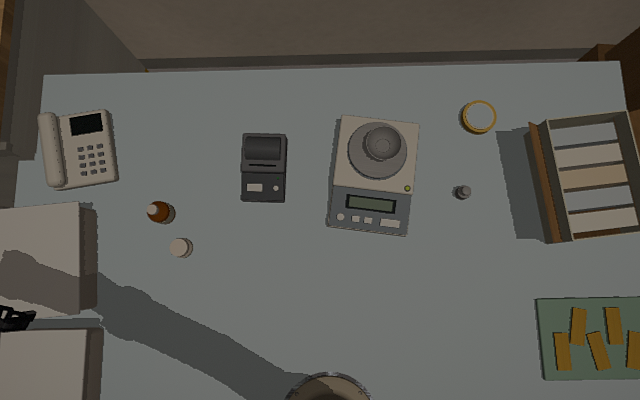

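View pics/side0.png

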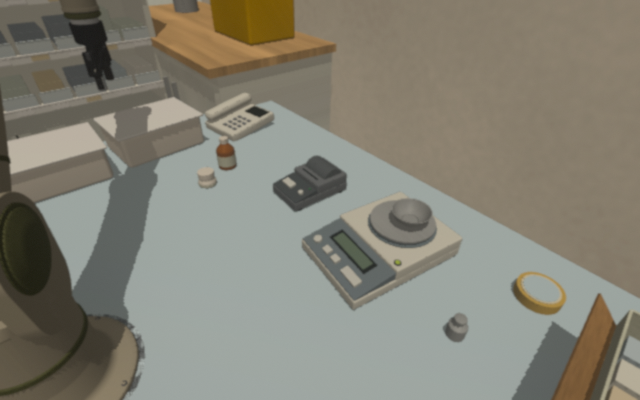

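The top view shows the balance's keys: power (341,217), mode (355,219), unit (368,220), tare (389,223). On the printer, print is at (254,187) and feed at (276,188). The side view agrees with this layout. Next I'll refine the centroids and cast rays.

```bash
cat > h.py <<'E'
import numpy as np,cv2
from scipy.spatial.transform import Rotation as Ro
def cast(c,u,v,z):
    R,t=np.array(c['R']),np.array(c['t']);o=-R.T@t
    d=R.T@np.array([(u-c['cx'])/c['fx'],(v-c['cy'])/c['fy'],1]);return o+d*(z-o[2])/d[2]
def blobs(im,pts,w=9,thr=None):
    g=cv2.cvtColor(im,cv2.COLOR_BGR2GRAY);out=[]
    for (u,v) in pts:
        p=g[v-w:v+w+1,u-2*w:u+2*w+1]
        th=thr or cv2.threshold(p,0,255,cv2.THRESH_OTSU)[0]
        n,l,st,ce=cv2.connectedComponentsWithStats((p>th).astype(np.uint8))
        k=l[w-1:w+2,2*w-1:2*w+2].max();out.append((ce[k][0]+u-2*w,ce[k][1]+v-w,st[k][4]))
    return out
def tool(dest,s,c=None):
    "shift in the tool axes, in full-scale units"
    return Ro.from_euler('xyz',s['tcp_rot']).inv().apply(np.array(dest)-s['position'])/0.04
E
python3 - <<'E'
from bench import r
from h import *
c=r.get_calibration('top');im=cv2.imread('pics/top0.png')
b=blobs(im,[(341,217),(355,219),(368,220),(389,223),(254,187),(276,188)],7)
P=[cast(c,u,v,.0455) for u,v,_ in b]
for x,p in zip(b,P):print(np.round(x,1),p.round(4))
print('dists',[np.linalg.norm(P[i]-P[0]).round(4) for i in(1,2,3)],np.linalg.norm(P[4]-P[5]))
d=P[0]-P[3];print('yawB',np.arctan2(-d[0],d[1]));d=P[4]-P[5];print('yawP',np.arctan2(-d[0],d[1]))
E
```

```text
[340.  216.4  39. ] [ 0.5165 -0.0419  0.0455]
[355.2 218.3  41. ] [ 0.5107 -0.0811  0.0455]
[367.5 219.9  41. ] [ 0.5059 -0.1125  0.0455]
[389.5 222.7 135. ] [ 0.4975 -0.1691  0.0455]
[254.1 187.1 107. ] [0.5988 0.1813 0.0455]
[275.2 187.8  20. ] [0.5958 0.1257 0.0455]
dists [np.float64(0.0396), np.float64(0.0714), np.float64(0.1286)] 0.05564046232520411
yawB -0.14901816686431102
yawP -0.05487010077226617
```

```bash
python3 -m jog '{"gripper":[0,0,0,0,0,0,0,0,0,0],"delta_pos":[[-0.3,-1,0],[-0.3,-1,0],[-0.6,-1,0],[-0.6,-1,0],[-0.6,-1,0],[-0.6,-1,0],[-0.6,-1,0],[-0.6,-1,0],[-0.6,-1,0],[-0.6,-1,0]],"angular":[[0,0,-0.078],[0,0,-0.078],[0,-0.044,0],[0,-0.044,0],[0,0,0],[0,0,0],[0,0,0],[0,0,0],[0,0,0],[0,0,0]]}'
cat > go.py <<'E'
import sys;from bench import r;from h import *
s=r.sense();R=Ro.from_euler('xyz',s['tcp_rot']);a=[float(x) for x in sys.argv[1:]]
G=lambda yaw:Ro.from_matrix(Ro.from_euler('z',yaw).as_matrix()@Ro.from_euler('y',-.1745).as_matrix()@Ro.from_euler('xyz',[np.pi,0,np.pi]).as_matrix())
print(s['time'],s['position'].round(4),s['tcp_rot'].round(3),s['ft_force'].round(2),s['grip_width'].round(3))
print('shift',tool(a[:3],s).round(3),'turn',((R.inv()*G(a[3])).as_rotvec()/2).round(3))
E
python3 go.py .50 -.045 .12 -.149
```

```text
time: 1.35
position: [0.4554, 0.2199, 0.2587]
tcp_rot: [-3.141, 0.176, 2.992]
ft_force: [0.3, 0.2, -0.5]
grip_width: 0.002
gripper_force: 0.0Traceback (most recent call last):
  File "go.py", line 4, in <module>
    print(s['time'],s['position'].round(4),s['tcp_rot'].round(3),s['ft_force'].round(2),s['grip_width'].round(3))
                                                                                        ^^^^^^^^^^^^^^^^^^^^^
AttributeError: 'float' object has no attribute 'round'
```

```bash
sed -i "s/s\['grip_width'\].round(3)/s['grip_width']/" go.py; python3 go.py .50 -.045 .13 -.149
```

```text
1.35 [0.4554 0.2199 0.2587] [-3.141  0.176  2.992] [ 0.34  0.24 -0.47] 0.0024889655168040628
shift [-1.494 -6.382  3.534] turn [-0.     0.001 -0.   ]
```

```bash
python3 -m jog '{"gripper":[0,0,0,0,0,0,0,0,0,0],"delta_pos":[[-0.2,-1,0.2],[-0.2,-1,0.2],[-0.2,-1,0.5],[-0.2,-1,0.5],[-0.2,-1,0.5],[-0.2,-0.9,0.6],[-0.2,-0.5,0.5],[-0.1,0,0.5],[0,0,0],[0,0,0]],"angular":[[0,0,0],[0,0,0],[0,0,0],[0,0,0],[0,0,0],[0,0,0],[0,0,0],[0,0,0],[0,0,0],[0,0,0]]}'
python3 - <<'E'
from bench import r
from h import *
s=r.sense();c=r.get_calibration('wrist');im=r.read_camera('wrist');cv2.imwrite('pics/w1.png',im)
cv2.imwrite('pics/t1.png',r.read_camera('top'))
import pickle;pickle.dump(c,open('w1.pkl','wb'))
R,t=np.array(c['R']),np.array(c['t'])
for p in([.5165,-.0419,.0455],[.5107,-.0811,.0455],[.4975,-.1691,.0455],s['position']):
    q=R@p+t;print(c['fx']*q[0]/q[2]+c['cx'],c['fy']*q[1]/q[2]+c['cy'],q[2])
print(s['position'],s['ft_force'])
E
```

```text
time: 2.6
position: [0.4994, -0.0439, 0.1316]
tcp_rot: [-3.142, 0.176, 2.992]
ft_force: [-0.2, -0.4, 1.0]
grip_width: -0.003
gripper_force: 0.0
328.66747404871074 201.1822009182678 0.24231536881691162
271.78474179859575 201.29654785918282 0.24243885217111893
144.20256025711447 201.32783494556438 0.24263593070139666
322.10885596759704 257.5785043988184 0.1579707721289605
[ 0.49935245 -0.04390383  0.13160893] [-0.24738641 -0.37953974  0.96822711]
```

View pics/w1.png

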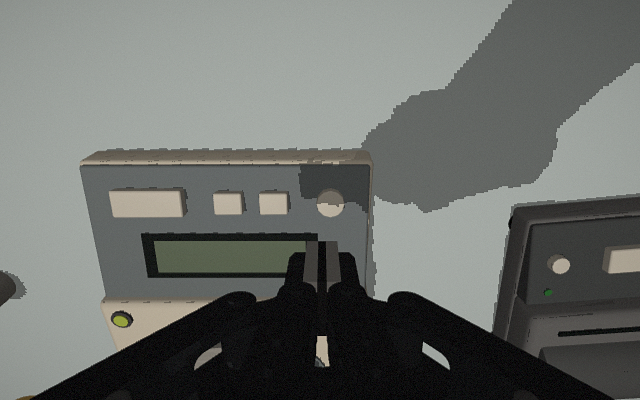

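The wrist view shows power at (330,203), tare at (146,204), and unit and mode between them. All are within 2 px of the prediction, about 1 mm.

```bash
python3 go.py .516 -.0415 .0535 -.149
```

```text
2.7 [ 0.4996 -0.0437  0.132 ] [3.141 0.177 2.993] [-0.16  0.15  0.33] 0.00044308339204469075
shift [-0.045  0.116  2.002] turn [0.    0.001 0.   ]
```

```bash
python3 -m jog '{"gripper":[0,0,0,0,0,0,0,0,0,0],"delta_pos":[[-0.045,0.116,0.5],[0,0,0.5],[0,0,0.5],[0,0,0.3],[0,0,0.2],[0,0,0.1],[0,0,0.05],[0,0,0.05],[0,0,0],[0,0,0]],"angular":[[0,0,0],[0,0,0],[0,0,0],[0,0,0],[0,0,0],[0,0,0],[0,0,0],[0,0,0],[0,0,0],[0,0,0]]}'; python3 go.py .5177 -.0415 .0455 -.149
```

```text
time: 3.95
position: [0.5134, -0.0434, 0.0599]
tcp_rot: [-3.135, 0.17, 2.993]
ft_force: [-0.3, -0.1, 0.1]
grip_width: 0.001
gripper_force: 0.0
3.95 [ 0.5134 -0.0434  0.0599] [-3.135  0.17   2.993] [-0.26 -0.15  0.09] 0.0007460689397935429
shift [-0.036  0.064  0.371] turn [-0.003 -0.002  0.   ]
```

Run:
```python
from bench import r
s=r.sense();print(s['joint_positions'].round(3) if hasattr(s['joint_positions'],'round') else s['joint_positions'],s['qvel'])
```

```text
[ 0.024  0.606 -0.106  2.331  1.185  0.11   0.188] [-2.41636160e-05  3.78841785e-03 -2.05376578e-03 -4.21132026e-04
  7.05987548e-04 -1.62056423e-03 -1.55947309e-03]
```

The sixth joint is at its lower limit (0.11), which the tilt causes. I'll back up and go vertical; the keys still press fine that way.

```bash
python3 -m jog '{"gripper":[0,0,0,0,0,0,0,0,0,0],"delta_pos":[[0,0,-0.5],[0,0,-0.5],[0,0,-0.5],[0,0,0],[0,0,0],[0,0,0],[0,0,0],[0,0,0],[0,0,0],[0,0,0]],"angular":[[0,0,0],[0,0,0],[0,0.03,0],[0,0.03,0],[0,0.027,0],[0,0,0],[0,0,0],[0,0,0],[0,0,0],[0,0,0]]}'; sed -i 's/-.1745/0/' go.py; python3 go.py .517 -.0415 .0510 -.149;python3 - <<'E'
from bench import r
print(r.sense()['joint_positions'])
E
```

```text
time: 5.2
position: [0.5032, -0.0415, 0.1186]
tcp_rot: [-3.135, -0.004, 2.992]
ft_force: [0.3, 0.1, -0.7]
grip_width: -0.0
gripper_force: 0.0
5.2 [ 0.5032 -0.0415  0.1186] [-3.135 -0.004  2.992] [ 0.3   0.1  -0.72] -0.00046107066475651476
shift [-0.349  0.062  1.689] turn [-0.003 -0.002 -0.   ]
[ 0.41873196  0.58580732 -0.64563395  2.16737534  0.64772514  0.59287913
  0.71670908]
```

```bash
python3 -m jog '{"gripper":[0,0,0,0,0,0,0,0,0,0],"delta_pos":[[-0.2,0.06,0],[-0.15,0,0.5],[0,0,0.5],[0,0,0.4],[0,0,0.2],[0,0,0.09],[0,0,0],[0,0,0],[0,0,0],[0,0,0]],"angular":[[-0.003,-0.002,0],[0,0,0],[0,0,0],[0,0,0],[0,0,0],[0,0,0],[0,0,0],[0,0,0],[0,0,0],[0,0,0]]}'; python3 go.py .517 -.0415 .044 -.149;python3 - <<'E'
from bench import r
from h import *
cv2.imwrite('pics/s2.png',cv2.resize(r.read_camera('side')[170:330,270:430],None,fx=3,fy=3))
E
```

```text
time: 6.45
position: [0.5176, -0.0414, 0.0512]
tcp_rot: [-3.142, 0.0, 2.991]
ft_force: [1.0, 0.4, -0.6]
grip_width: -0.0
gripper_force: 0.0
6.45 [ 0.5176 -0.0414  0.0512] [-3.142  0.     2.991] [ 1.05  0.41 -0.57] -0.000267896293164631
shift [ 0.014 -0.003  0.179] turn [-0.     0.    -0.001]
```

View pics/s2.png

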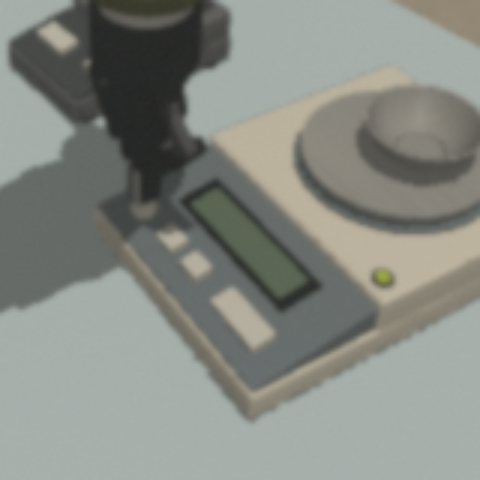

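The fingertip stands right over the power key, at about (145,208) in the crop. Pressing gradually.

```bash
python3 -m jog '{"gripper":[0,0,0,0,0,0,0,0,0,0],"delta_pos":[[0,0,0.04],[0,0,0.04],[0,0,0.04],[0,0,0.03],[0,0,0.02],[0,0,0],[0,0,0],[0,0,0],[0,0,0],[0,0,0]],"angular":[[0,0,0],[0,0,0],[0,0,0],[0,0,0],[0,0,0],[0,0,0],[0,0,0],[0,0,0],[0,0,0],[0,0,0]]}'
```

```text
time: 7.75
position: [0.5176, -0.0413, 0.0442]
tcp_rot: [3.141, -0.0, 2.991]
ft_force: [2.4, -0.9, 3.6]
grip_width: 0.002
gripper_force: 1.7
```

```bash
python3 -m jog '{"gripper":[0,0,0,0,0,0,0,0,0,0],"delta_pos":[[0,0,0.02],[0,0,0.02],[0,0,0.01],[0,0,0],[0,0,0],[0,0,0],[0,0,0],[0,0,0],[0,0,0],[0,0,0]],"angular":[[0,0,0],[0,0,0],[0,0,0],[0,0,0],[0,0,0],[0,0,0],[0,0,0],[0,0,0],[0,0,0],[0,0,0]]}'
```

```text
time: 9.0
position: [0.5178, -0.0413, 0.0422]
tcp_rot: [3.141, 0.0, 2.991]
ft_force: [2.9, -1.0, 6.2]
grip_width: -0.001
gripper_force: 2.6
```

```bash
python3 -m jog '{"gripper":[0,0,0,0,0,0,0,0,0,0],"delta_pos":[[0,0,-0.3],[0,0,-0.9],[0,-0.8,0],[0,-0.8,0],[0,-0.8,0],[0,-0.79,0],[0,0,0.5],[0,0,0.38],[0,0,0.1],[0,0,0]],"angular":[[0,0,0],[0,0,0],[0,0,0],[0,0,0],[0,0,0],[0,0,0],[0,0,0],[0,0,0],[0,0,0],[0,0,0]]}'; python3 go.py .499 -.1675 .044 -.149;python3 - <<'E'
from bench import r
from h import *
cv2.imwrite('pics/s3.png',cv2.resize(r.read_camera('side')[170:330,270:430],None,fx=3,fy=3))
E
```

```text
time: 10.25
position: [0.4983, -0.1667, 0.0508]
tcp_rot: [3.141, -0.001, 2.993]
ft_force: [0.6, -0.3, 0.0]
grip_width: 0.0
gripper_force: 0.0
10.25 [ 0.4983 -0.1667  0.0508] [ 3.141e+00 -1.000e-03  2.993e+00] [ 0.63 -0.29  0.02] 0.00033027383616861423
shift [-0.02  -0.017  0.171] turn [ 0.    -0.001  0.   ]
```

View pics/s3.png

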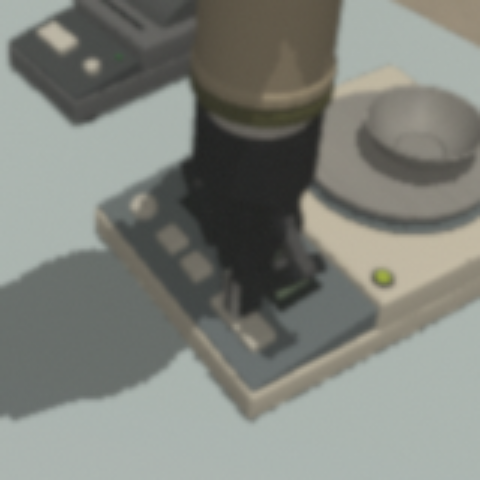

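The tip is over the middle of the tare bar, and the power key is back up at (143,207). Pressing by the same amount.

```bash
python3 -m jog '{"gripper":[0,0,0,0,0,0,0,0,0,0],"delta_pos":[[-0.02,0,0.04],[0,0,0.04],[0,0,0.04],[0,0,0.03],[0,0,0.02],[0,0,0.02],[0,0,0.01],[0,0,0],[0,0,0],[0,0,0]],"angular":[[0,0,0],[0,0,0],[0,0,0],[0,0,0],[0,0,0],[0,0,0],[0,0,0],[0,0,0],[0,0,0],[0,0,0]]}'
```

```text
time: 11.55
position: [0.4996, -0.1677, 0.0431]
tcp_rot: [3.142, 0.001, 2.991]
ft_force: [2.6, -0.8, 5.3]
grip_width: -0.0
gripper_force: 2.3
```

```bash
python3 -m jog '{"gripper":[0,0,0,0,0,0,0,0,0,0],"delta_pos":[[0,0,0.015],[0,0,0],[0,0,-0.3],[0,0,-0.9],[0,0,-1],[0,0,-0.8],[0,1,0],[-0.1,1,0],[-0.1,1,0],[-0.1,1,0]],"angular":[[0,0,0],[0,0,0],[0,0,0],[0,0,0],[0,0,0],[0,0,0],[0,0,0],[0,0,0],[0,0,0],[0,0,0]]}'; python3 go.py .580 .182 .13 -.055
```

```text
time: 12.8
position: [0.534, -0.0103, 0.1625]
tcp_rot: [-3.141, -0.002, 2.991]
ft_force: [-0.3, 0.5, 0.1]
grip_width: 0.005
gripper_force: 0.0
12.8 [ 0.534  -0.0103  0.1625] [-3.141e+00 -2.000e-03  2.991e+00] [-0.26  0.52  0.14] 0.004539185472491255
shift [-0.417  4.925  0.809] turn [-0.    -0.001 -0.048]
```

```bash
python3 -m jog '{"gripper":[0,0,0,0,0,0,0,0,0,0],"delta_pos":[[-0.1,1,0],[-0.1,1,0],[-0.1,1,0],[-0.1,1,0],[0,0.9,0.2],[0,0,0.3],[0,0,0.3],[0,0,0],[0,0,0],[0,0,0]],"angular":[[0,0,0],[0,0,0],[0,0,0],[0,0,0],[0,0,0],[0,0,-0.048],[0,0,0],[0,0,0],[0,0,0],[0,0,0]]}'
python3 - <<'E'
from bench import r
from h import *
s=r.sense();c=r.get_calibration('wrist');im=r.read_camera('wrist');cv2.imwrite('pics/w4.png',im)
R,t=np.array(c['R']),np.array(c['t'])
for p in([.600,.182,.0465],[.5968,.1264,.0465]):
    q=R@p+t;print(c['fx']*q[0]/q[2]+c['cx'],c['fy']*q[1]/q[2]+c['cy'],q[2])
E
python3 go.py .600 .182 .052 -.055
```

```text
time: 14.05
position: [0.5804, 0.1798, 0.1308]
tcp_rot: [3.141, 0.0, 3.086]
ft_force: [-0.4, -0.0, 0.1]
grip_width: -0.001
gripper_force: 0.0
326.860651739794 227.26164294527536 0.24449017342745066
247.61207955864484 227.12678534334106 0.24455573264264607
14.1 [0.5804 0.1799 0.1308] [3.141 0.    3.086] [0.29 0.77 0.35] 0.0001342132211785856
shift [-0.487  0.078  1.97 ] turn [ 0.  0. -0.]
```

View pics/w4.png

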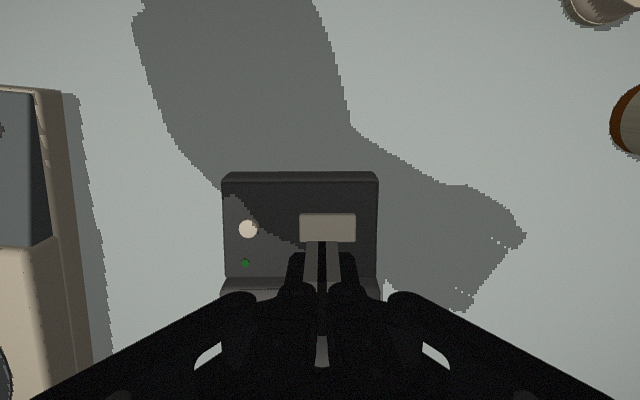

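The print bar is centred at about (328,227), matching the prediction. The feed disc at (248,228) is well clear.

```bash
python3 -m jog '{"gripper":[0,0,0,0,0,0,0,0,0,0],"delta_pos":[[-0.25,0.08,0],[-0.24,0,0.5],[0,0,0.6],[0,0,0.5],[0,0,0.27],[0,0,0.1],[0,0,0],[0,0,0],[0,0,0],[0,0,0]],"angular":[[0,0,0],[0,0,0],[0,0,0],[0,0,0],[0,0,0],[0,0,0],[0,0,0],[0,0,0],[0,0,0],[0,0,0]]}'
python3 -m jog '{"gripper":[0,0,0,0,0,0,0,0,0,0],"delta_pos":[[0,0,0.04],[0,0,0.04],[0,0,0.04],[0,0,0.03],[0,0,0.03],[0,0,0.01],[0,0,0],[0,0,0],[0,0,0],[0,0,0]],"angular":[[0,0,0],[0,0,0],[0,0,0],[0,0,0],[0,0,0],[0,0,0],[0,0,0],[0,0,0],[0,0,0],[0,0,0]]}'
```

```text
time: 15.35
position: [0.6001, 0.1822, 0.0519]
tcp_rot: [3.141, 0.0, 3.087]
ft_force: [0.1, -0.9, 1.2]
grip_width: 0.003
gripper_force: 0.0
time: 16.6
position: [0.6004, 0.1823, 0.0442]
tcp_rot: [3.141, 0.001, 3.087]
ft_force: [1.3, -1.3, 5.3]
grip_width: -0.001
gripper_force: 2.3
```

Pressing slightly deeper, as I did for the others, then lifting clear.

```bash
python3 -m jog '{"gripper":[0,0,0,0,0,0,0,0,0,0],"delta_pos":[[0,0,0.02],[0,0,0],[0,0,-0.3],[0,0,-0.9],[0,0,-1],[0,0,-1],[0,0,-0.8],[0,0,0],[0,0,0],[0,0,0]],"angular":[[0,0,0],[0,0,0],[0,0,0],[0,0,0],[0,0,0],[0,0,0],[0,0,0],[0,0,0],[0,0,0],[0,0,0]]}'
python3 - <<'E'
from bench import r
from h import *
cv2.imwrite('pics/s5.png',r.read_camera('side'))
E
```

```text
time: 17.85
position: [0.5992, 0.1819, 0.202]
tcp_rot: [-3.141, -0.002, 3.088]
ft_force: [-0.5, -0.2, -0.5]
grip_width: -0.0
gripper_force: 0.0
```

View pics/s5.png

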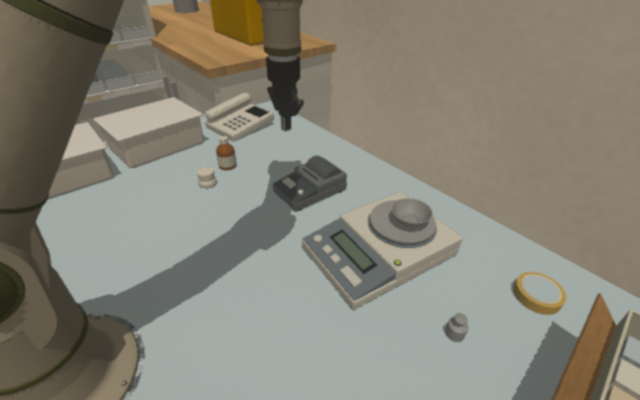

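The hand is clear above the printer at about (286,110). The bowl, jar, bottle and weight stand as before, and the keys are up.

```bash
python3 -c "
from bench import r
print(r.sign_off())"
```

```text
the job is handed in; nothing more can be done
None
```

I tapped power, tare and print in that order, at readings of about 5–6 N each, with nothing else touched and the hand clear; the job was handed in at about 18 s, and no verdict came back.

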